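# Set and clamp the carton-length stop

### The job

Set the carton-length gauge on the packing bench for the next job: with closed fingertips, push its sliding stop along the rail to the notch marked by the round plate, until you feel the stop's pin drop into that notch, without running past it. Then push the clamp lever on top of the stop all the way over, away from its starting side, and leave the stop in the notch. Only push: do not pull up the pin's knob, and do not shift the other things on the bench.

Things in the scene. Friction and masses are not known exactly. Their poses are not given: they have to be found in the camera images.
- gauge: carton-length gauge, fixed to the bench: dark brown base plate 8 mm thick, x -150 to 115, y -200 to 200 mm, with an aluminium rail along y (28 mm wide, top 26 mm high, y -175 to 175; black end blocks to +-185, 32 mm high). Origin on the bench under the middle of the rail; y along the rail, x across it, away from the robot, z up; yaw varies
- fence (a point): top centre of the fixed aluminium fence at the gauge's y = 190 mm: 50 mm high, 8 mm thick, 105 mm long in x
- notch_mid (a point): middle one of three notches, 18 mm long, in the steel strip (20 mm wide, top 24 mm high) behind the rail; the point is in its middle at the height of the strip's top, at gauge x = 46, y = 40 mm. The others lie 60 mm to either side, at y = -20 and 100 mm
- stop (a joint): travel in m of the sliding stop, towards the gauge's +y, 0 to 0.26: its centre is at gauge y = value - 0.130, the notches are at 0.110, 0.170, 0.230. Starts at 0 to 0.05, before all notches. Sliding takes about 3 N. Within about 8 mm of a notch's centre the sprung pin drops in and pulls the stop to the centre (the push force dips); pushing it out again takes 13 to 18 N
- stop_mark (a point): top centre of the stop's grey plastic block, 54 mm above the bench; axes as the gauge's. The block is 60 mm in x, 50 mm in y, and spans heights 27 to 54 mm; it is pushed on its flat -y end face, 25 mm from this point
- blade_end (a point): free end of the stop's aluminium blade: it sticks out from the block's robot side to 85 mm in front (-x) of the stop's centre, at its +y edge; 8 mm thick, 12 to 55 mm high (the point is at mid height)
- pin_knob (a point): top of the sprung pin's black knob, 20 mm across, on a bracket 46 mm behind (+x of) the stop's centre; 76 mm above the bench while the pin rides on the strip
- pin (a joint): drop in m of the stop's sprung pin: 0 while it rides on the strip, 0.004 to 0.005 when it has dropped into a notch, negative when it is pulled up by its knob
- clamp (a joint): angle in rad of the clamp lever on top of the stop: 0 as it starts, leaning 0.6 rad from upright towards -x of the gauge (the robot's side); 1.2 fully over, leaning 0.6 rad towards +x, clamped. It turns about an axis along the rail, 59 mm above the bench over the stop's centre; it stays where it is left and takes about 2 N at its tip
- clamp_tip (a point): outer end of the clamp lever, 34 mm from its axis: black paddle 30 mm wide along the rail, 8 mm thick, 16 to 34 mm from the axis; 87 mm above the bench at the start, and again when clamped
- tab_round: the target mark: round aluminium plate, 5 mm thick, lying flat on a post 16 mm high that stands on the gauge plate at gauge x = 95 mm, beside the notch it marks (same gauge y); origin at the foot of the post; fixed. 40 mm across
- tab_cross: plus-shaped aluminium plate, 5 mm thick, lying flat on a post 16 mm high that stands on the gauge plate at gauge x = 95 mm, beside the notch it marks (same gauge y); origin at the foot of the post; fixed. Arms 42 x 12 mm
- tab_bar: narrow bar-shaped aluminium plate, 5 mm thick, lying flat on a post 16 mm high that stands on the gauge plate at gauge x = 95 mm, beside the notch it marks (same gauge y); origin at the foot of the post; fixed. 42 mm long across the rail, 12 mm wide
- tape_roll: cardboard tape core/roll, ring 44 mm across, 18 mm high, lying on the front strip of the gauge plate; leave alone; origin at the centre of its underside
- clip_box: small paper-covered box 24 x 50 x 20 mm on the front strip of the gauge plate; leave alone; origin at the centre of its underside
- small_carton: cardboard carton 90 x 70 x 60 mm high beyond the gauge's +y end; leave alone; origin at the centre of its underside
- glue_bottle: white bottle 40 mm across, 90 mm high, off the far +y corner of the gauge; leave alone; origin at the centre of its underside
- stapler: stapler 35 x 120 x 39 mm high, behind the gauge; leave alone; origin at the centre of its underside
- pen_mug: white mug 76 mm across, 90 mm high, off the gauge's -y end; leave alone; origin at the centre of its underside
- envelope_pack: flat pack of envelopes 110 x 160 x 18 mm, beyond the gauge's -y end; leave alone; origin at the centre of its underside

How it is judged:
On the way, in this order (a step that is already met when the one before it is completed fails the run):
1. the stop's pin has dropped into the notch marked by the round plate, the clamp lever still open (y of tab_round in the frame of stop_mark between -0.006 and 0.006 m and value of joint pin above 0.0025 m and value of joint clamp below 0.3 rad), for 0.2 s.
2. the clamp lever is pushed over (y of tab_round in the frame of stop_mark between -0.006 and 0.006 m and value of joint pin above 0.0025 m and value of joint clamp above 1.05 rad), for 0.2 s.
At the end, for the whole second after the job is handed in: The stop rests with its centre within 6 mm (along the rail) of the round plate, its pin dropped at least 2.5 mm into the notch, and the clamp lever is at least 1.05 of 1.2 rad over (all of step 2 and velocity of joint stop between -0.005 and 0.005 m/s); the robot touches nothing.
It fails at once if the stop runs more than 12 mm past the notch marked by the round plate (y of tab_round in the frame of stop_mark below -0.012 m).
It fails at once if the pin's knob is pulled up (value of joint pin below -0.004 m).
It fails at once if the clamp lever is pushed over before the stop sits in the marked notch (value of joint clamp above 0.6 rad and not (y of tab_round in the frame of stop_mark between -0.006 and 0.006 m and value of joint pin above 0.0025 m)).
It fails at once if another thing on the bench is shifted by more than 25 mm, lifted or knocked over (distance of any of tape_roll, clip_box, small_carton, glue_bottle, stapler, pen_mug, envelope_pack from where it was at the start of the episode above 0.025 m or angle between any of tape_roll, clip_box, small_carton, glue_bottle, stapler, pen_mug, envelope_pack's own z axis and vertical above 0.5 rad).
It also fails if it takes over 58 s, if anything falls off the work surface, if the arm or the gripper's body presses on something with over 40 N, if the wrist force passes 120 N, or if a joint passes its speed limit or range.

### The arm

A 7-joint arm with a two-finger parallel gripper is mounted at the origin on the work surface. World frame = base frame: x ahead of the robot, y to its left, z up, the work surface at z = 0. Lengths are in m, angles in rad, forces in N, time in s.
With the tool pointing down it reaches from about 0.4 to 0.75 m from the base axis. Payload 19.5 kg.
Tool frame: the origin (TCP) lies midway between the tips of the shut fingers; the grasp point (between the pads) lies 19 mm behind it; z points along the fingers, y is the direction in which the jaws open and shut (so a half turn about z gives the same grasp; the last joint's range is limited). The gripper opens to 85 mm and grips with 20 to 120 N. Pads are 22 mm wide; open, the fingers measure 114 mm over their backs; the gripper's body (76 mm by 85 mm) begins 54 mm behind the grasp point. The pads swing forward as they close: fully open they stand 13 mm farther back than shut.
Start: joints at [1.14, 0.707, -0.028, 1.485, 0.022, 0.951, -0.075], TCP at [0.218, -0.532, 0.231] pointing down, gripper open.
Joint ranges: [-2.71, 2.71], [-0.32, 2.16], [-1.57, 1.52], [0, 2.45], [-1.46, 4.6], [0, 2.02], [-2.83, 2.83]. Speed limits (rad/s): [1.89, 1.89, 2.57, 2.57, 3.01, 3.01, 3.01].

### API

Orientations are given as a rotation vector (axis times angle).
In Python, from plant import manip gives the robot as it stands. The module is installed in compiled form; this text tells all that it offers.
- The arm moves only by the shell command python3 -m inch 'ROWS' [FORCE]. ROWS is JSON, a list of rows, each an object with "fingers": the closure, from 0 (fully open) to 1 (shut); "offset": the shift along the world's x, y, z in m, a list of three; "turn": the turn about the world's z in rad. In form: [{"fingers": fingers, "offset": [dx, dy, dz], "turn": turn}, ...]. A call has 1 to 8 rows; each row is the pose to reach, as a shift and turn from the pose commanded when the call began; what a row does not reach only later rows make up. A row lasts 1/8 s, in which the tool goes at most 62.5 mm and 10.7 degrees, less where a joint would pass 70% of its speed; a pose out of reach is approached as far as the arm can. A call with a gripper value outside its range is refused whole. The fingers move at their own pace and stop on an object; FORCE is the grip in N (left out, the last holds). Time passes only in rows, so rows that repeat a pose let the fingers close. It gives the time, the measured TCP pose, the force and the opening at its end, in the units of the state.
- manip.observe(): the state, without advancing time (a new reading comes with each control period).
- manip.read_camera(name): name is "scene" or "top" or "wrist"; returns (picture, depth): 400x640x3 uint8, blue, green, red; 400x640 float32, m along the optical axis (not along the pixel's ray), 0 where there is no reading.
- manip.camera_info(name): a dict with "mtx" (3x3 intrinsics, pixels), "D" ([k1, k2, p1, p2, k3] as OpenCV has them; the pictures are not rectified), "view" (4x4, takes a point from world to camera coordinates). Camera axes: x right, y up, looking along -z (the intrinsics and any distortion apply to the point x, -y, -z); pixel columns grow to the right and rows downward; lengths in m; the calibration is good to about 2 mm. A picture is of the moment at which its call begins: read the wrist's pose just before it. camera_info takes no time and is no camera call; for the wrist camera it gives the pose at the moment of the call.
- manip.job_done(): hands the job in, once; it reports no verdict.
Trained networks look in the newest picture that a camera, given by its name, has taken for a name from the list of things; names that differ only in an ending like _2 or _b are one class to them, and where a whole thing is asked for, a point or a joint stands for the part that bears it (a point fixed in the world has none). Each returns a list of dicts, best first, with "p" (0 to 1); they miss things now and then, are a little off and sometimes report something else, mostly with a low value. They report only what shows in the picture. A call takes as long as a camera call.
- manip.cut_out(camera, label): "pixels" (400x640 bool, what is visible of it) and "bbox" ([left, top, right, bottom] in pixels, round what is visible of it).
The state is a dict: "time": time; "qpos": joint angles; "joint_velocities": joint speeds; "joint_efforts": joint torques, N m; "tool_pos": TCP position; "tcp_rot": TCP orientation; "wrist_force": force on the tool from outside, world axes, zero at the start; "ft_torque": the same for the moment, N m; "gripper_width": finger opening in m.
Only numpy, scipy, OpenCV 4.12 (cv2) and the standard library are available. Lean on these libraries where they do the work, as an engineer would, in place of code of your own. Each camera call takes 0.05 s, during which the arm holds its last target.

## Working session

There is one attempt and no reset: what is moved stays moved. The work goes in short steps, Python scripts to look and compute and a shell command to move; the robot and the scene stay as the last step left them, time stands still between calls to the robot, and variables do not carry over. Pictures are saved under pics/ and viewed, and the job is handed in when it is done.

```bash
mkdir -p pics; cat > h.py <<'E'
import numpy as np, cv2
from plant import manip
def world(cam, u, v, d, info=None):
    i=info or manip.camera_info(cam); K=np.array(i["mtx"]);D=np.array(i["D"]);V=np.array(i["view"])
    u=np.atleast_1d(u).astype(float);v=np.atleast_1d(v).astype(float);d=np.atleast_1d(d)
    p=cv2.undistortPoints(np.stack([u,v],1)[:,None],K,D)[:,0]
    c=np.stack([p[:,0]*d,-p[:,1]*d,-d,np.ones_like(d)],0)
    return (np.linalg.inv(V)@c)[:3].T
def onplane(cam,u,v,z):
    a=world(cam,u,v,np.array([.1]))[0];b=world(cam,u,v,np.array([1.]))[0]
    return a+(b-a)*(z-a[2])/(b[2]-a[2])
def proj(cam,P):
    i=manip.camera_info(cam);K=np.array(i["mtx"]);D=np.array(i["D"]);V=np.array(i["view"])
    P=np.atleast_2d(P);c=(V@np.c_[P,np.ones(len(P))].T)[:3].T
    return cv2.projectPoints(c*[1,-1,-1],np.zeros(3),np.zeros(3),K,D)[0][:,0]
E
python3 - <<'E'
from h import *
s=manip.observe();print(s)
for c in ("top","scene"):
    im,d=manip.read_camera(c);cv2.imwrite(f"pics/{c}0.png",im);np.save(f"{c}0.npy",d)
    for n in ["tab_round","tab_cross","tab_bar","stop_mark","gauge","clip_box","tape_roll"]:
        for r in manip.cut_out(c,n)[:2]:
            m=r["pixels"];vv,uu=np.nonzero(m);k=d[vv,uu]>0
            w=world(c,uu[k],vv[k],d[vv[k],uu[k]]);print(c,n,round(r["p"],2),r["bbox"],np.median(w,0).round(4),w.min(0).round(3),w.max(0).round(3))
E
```

```text
{'time': 0.0, 'qpos': array([ 1.14029386,  0.70712287, -0.02762876,  1.48500192,  0.0220066 ,
        0.95090955, -0.07546396]), 'joint_velocities': array([-4.44676841e-04,  1.08517365e-04,  7.35080334e-04,  8.12520801e-05,
       -1.68756989e-03, -1.01461830e-04,  1.89887472e-04]), 'joint_efforts': array([-1.57971017e-04, -8.83206081e+01,  1.23457521e+00, -2.36159742e+01,
        1.69214752e-02,  6.64785592e-03,  1.52170863e-06]), 'tool_pos': array([ 0.21787056, -0.53183148,  0.23081526]), 'tcp_rot': array([-3.08131190e+00, -6.06750978e-01,  3.99847886e-04]), 'wrist_force': array([ 1.05780553,  0.3968845 , -0.13289181]), 'ft_torque': array([-0.00501785,  0.02641122,  0.00386262]), 'gripper_width': 0.08612039904056824}
top tab_round 0.5 [246.2, 167.0, 264.8, 184.9] [0.642  0.1868 0.0289] [0.624 0.171 0.007] [0.663 0.204 0.035]
top tab_cross 0.49 [290.4, 162.7, 305.6, 177.1] [0.6652 0.0713 0.0289] [0.645 0.051 0.006] [0.686 0.092 0.034]
top stop_mark 0.82 [333.7, 174.1, 351.8, 236.4] [ 0.59   -0.0301  0.0547] [ 0.501 -0.063  0.002] [ 0.652 -0.008  0.092]
top stop_mark 0.36 [217.0, 153
[... 1084 characters left out ...]
91 0.09 ]
scene tab_bar 0.54 [365.8, 244.3, 370.3, 260.5] [0.655  0.1325 0.0282] [0.636 0.126 0.025] [0.674 0.139 0.031]
scene stop_mark 0.55 [294.9, 188.3, 322.9, 230.7] [ 0.5905 -0.0258  0.054 ] [ 0.497 -0.06   0.005] [ 0.645 -0.005  0.09 ]
scene gauge 0.7 [263.8, 181.4, 432.8, 270.2] [0.5798 0.0784 0.0084] [ 0.372 -0.144 -0.005] [0.715 0.288 0.09 ]
scene clip_box 0.69 [388.8, 187.9, 403.7, 197.5] [0.4311 0.1552 0.0242] [ 0.376  0.132 -0.007] [0.44  0.18  0.029]
scene tape_roll 0.73 [330.0, 179.2, 351.2, 198.2] [0.4578 0.0142 0.0178] [ 0.408 -0.008 -0.003] [0.477 0.036 0.03 ]
scene tape_roll 0.33 [460.3, 200.3, 500.3, 242.3] [0.5069 0.3692 0.0568] [ 0.436  0.322 -0.004] [0.54  0.427 0.065]
```

```bash
python3 - <<'E'
import cv2
a=cv2.imread("pics/top0.png")[130:300,190:420];cv2.imwrite("pics/top0c.png",cv2.resize(a,None,fx=3.4,fy=3.4,interpolation=cv2.INTER_CUBIC))
E
```

```text
(no output)
```

View pics/top0c.png

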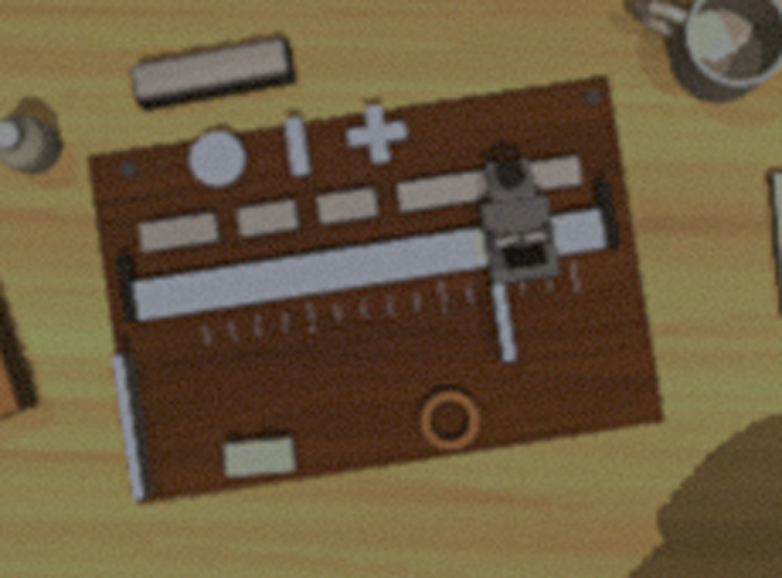

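View pics/scene0.png

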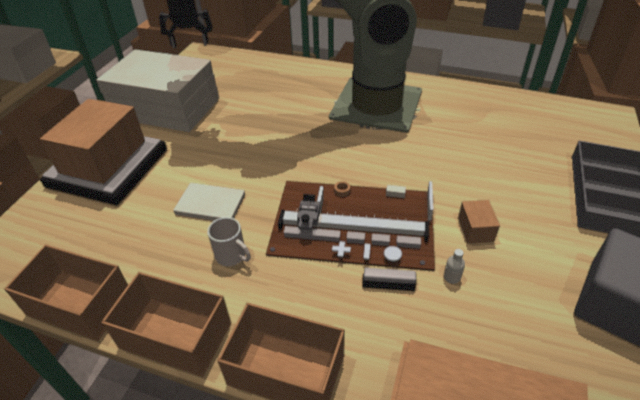

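Top crop: the round plate at (217,158) is the farthest (+y) tab. The stop is at (515,215), with the lever leaning towards the robot. Clip box is at (260,456) and tape at (450,418). Next I fit the gauge frame.

```bash
python3 - <<'E'
from h import *
from scipy.optimize import least_squares
im,_=manip.read_camera("top")
d=np.load("top0.npy")
def px(x,y): return 190+(x+.5)/3.4-.5,130+(y+.5)/3.4-.5
obs=[((90,157),(115,200,.008)),((607,77),(115,-200,.008)),((662,420),(-150,-200,.008)),((140,502),(-150,200,.008)),
((217,158),(95,100,.029)),((297,145),(95,40,.029)),((376,132),(95,-20,.029)),
((134,300),(0,174,.026)),((605,227),(0,-174,.026))]
W=[];G=[]
for p,g in obs:
    W.append(onplane("top",*px(*p),g[2])[:2]);G.append(np.array(g[:2])/1000)
W=np.array(W);G=np.array(G)
def R(a):return np.array([[np.cos(a),-np.sin(a)],[np.sin(a),np.cos(a)]])
f=lambda q:((G@R(q[2]).T+q[:2])-W).ravel()
q=least_squares(f,[.55,.07,.15],loss="huber",f_scale=.002).x
print(q,(f(q).reshape(-1,2)*1000).round(1))
# stop position from depth: top of block pts
for c in("top","scene"):
    dd=np.load(c+"0.npy");vv,uu=np.nonzero(dd>0);w=world(c,uu,vv,dd[vv,uu]);g=(w[:,:2]-q[:2])@R(q[2])
    k=(abs(g[:,0])<.03)&(abs(g[:,1])<.17)&(w[:,2]>.047)&(w[:,2]<.06)
    print(c,k.sum(),np.percentile(g[k],[2,50,98],axis=0).round(4),np.median(w[k,2]))
    k=(abs(g[:,0]+.06)<.02)&(abs(g[:,1])<.17)&(w[:,2]>.045)&(w[:,2]<.065)
    print("blade",k.sum(),np.median(g[k],0),np.median(w[k,2]))
    k=(abs(g[:,0])<.04)&(abs(g[:,1])<.17)&(w[:,2]>.075)&(w[:,2]<.1)
    print("paddle",k.sum(),np.median(g[k],0),w[k,2].max())
    k=(abs(g[:,0]-.046)<.015)&(abs(g[:,1])<.17)&(w[:,2]>.068)&(w[:,2]<.09)
    print("knob",k.sum(),np.median(g[k],0),np.median(w[k,2]))
np.save("q.npy",q)
s=[onplane("top",*px(x,y),.054)[:2] for x,y in((483,205),(553,205),(488,282),(557,275))]
print((np.array(s)-q[:2])@R(q[2]))
E
```

```text
[0.5686307  0.07225787 0.18130231] [[ 1.4  2.7]
 [ 2.  -1.3]
 [-0.5 -2.4]
 [-1.8  2.2]
 [ 0.2  0.1]
 [-0.2  0. ]
 [-0.7 -0.8]
 [ 0.1 -2.5]
 [-0.5  2.4]]
top 355 [[-0.0291 -0.134 ]
 [ 0.0085 -0.1087]
 [ 0.029  -0.0857]] 0.05375969729433061
blade 57 [-0.05969977 -0.08894968] 0.05544410385684384
paddle 77 [-0.01439434 -0.10962299] 0.09159531944755916
knob 52 [ 0.04614048 -0.10974762] 0.07533896531055395
scene 255 [[-0.028  -0.1307]
 [ 0.0052 -0.1026]
 [ 0.0289 -0.083 ]] 0.05296066929648313
blade 39 [-0.05999108 -0.08603447] 0.053478876774081474
paddle 83 [-0.01339309 -0.10840029] 0.08952374390441598
knob 51 [ 0.04649017 -0.10796596] 0.07390601914741346
[[ 0.02814221 -0.08835073]
 [ 0.02033791 -0.13847578]
 [-0.02744962 -0.0832371 ]
 [-0.03018469 -0.13329779]]
```

```bash
python3 -m inch '[{"fingers":1,"offset":[0.05,0.035,0],"turn":-0.1},{"fingers":1,"offset":[0.1,0.08,-0.01],"turn":-0.208},{"fingers":1,"offset":[0.14,0.125,-0.02],"turn":-0.208},{"fingers":1,"offset":[0.18,0.17,-0.03],"turn":-0.208},{"fingers":1,"offset":[0.22,0.215,-0.04],"turn":-0.208},{"fingers":1,"offset":[0.26,0.26,-0.05],"turn":-0.208},{"fingers":1,"offset":[0.3,0.305,-0.06],"turn":-0.208},{"fingers":1,"offset":[0.32,0.35,-0.07],"turn":-0.208}]' 40
```

```text
time: 1.85
tool_pos: [0.5395, -0.18, 0.1607]
tcp_rot: [-3.129, -0.285, -0.001]
wrist_force: [0.5, -0.2, -0.1]
gripper_width: -0.0002
```

```bash
python3 -m inch '[{"fingers":1,"offset":[0.03,0.045,0],"turn":0},{"fingers":1,"offset":[0.058,0.09,0],"turn":0},{"fingers":1,"offset":[0.058,0.092,-0.04],"turn":0},{"fingers":1,"offset":[0.058,0.092,-0.06],"turn":0},{"fingers":1,"offset":[0.058,0.092,-0.06],"turn":0}]'
python3 - <<'E'
from h import *
i=manip.camera_info("wrist");im,d=manip.read_camera("wrist");cv2.imwrite("pics/w1.png",im)
s=manip.observe();print(s["tool_pos"],s["wrist_force"])
im,d=manip.read_camera("top");cv2.imwrite("pics/t1.png",cv2.resize(im[130:300,190:420],None,fx=3.4,fy=3.4,interpolation=cv2.INTER_CUBIC))
E
```

```text
time: 2.48
tool_pos: [0.5954, -0.0899, 0.1003]
tcp_rot: [-3.128, -0.284, 0.003]
wrist_force: [0.8, -0.2, 0.2]
gripper_width: 0.0002
[ 0.5959388  -0.09016987  0.10144787] [0.68099108 0.20576995 0.55494693]
```

View pics/w1.png

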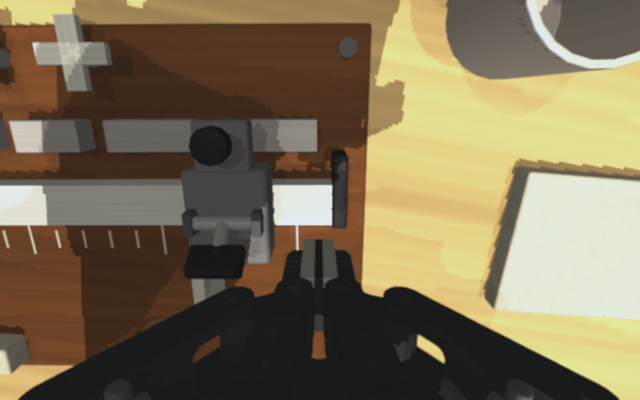

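View pics/t1.png

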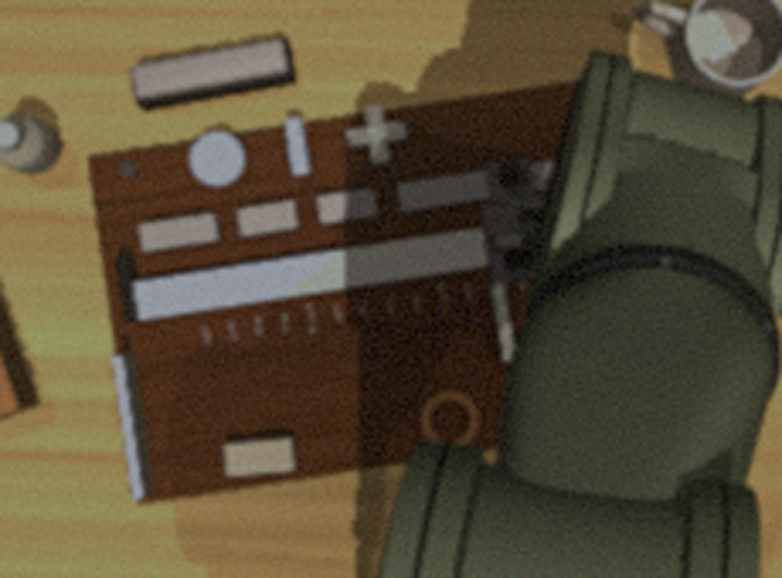

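Wrist view: the rail is horizontal, so the tool is aligned with the gauge. The fingertips at (318,245) are clear of the stop's end face at x≈270. I'll check how wide the linkage is at the lever's height.

```bash
python3 - <<'E'
from h import *
s=manip.observe();i=manip.camera_info("wrist");im,d=manip.read_camera("wrist")
q=np.load("q.npy");a=q[2];R=np.array([[np.cos(a),-np.sin(a)],[np.sin(a),np.cos(a)]])
print("cam",np.linalg.inv(i["view"])[:3,3]-s["tool_pos"])
vv,uu=np.nonzero(d>0);w=world("wrist",uu,vv,d[vv,uu],i)
t=w-s["tool_pos"];t[:,:2]=t[:,:2]@R
for z in range(0,100,10):
    k=(t[:,2]>z/1000)&(t[:,2]<z/1000+.01)&(np.abs(t[:,1])<.1)&(t[:,0]<.06)
    if k.sum(): print(z,k.sum(),t[k].min(0).round(3),t[k].max(0).round(3))
g=(w[:,:2]-q[:2])@R
k=(g[:,0]>-.005)&(g[:,0]<.03)&(g[:,1]<-.05)&(g[:,1]>-.16)&(w[:,2]>.048)&(w[:,2]<.06)
print("block",np.percentile(g[k],[2,98],axis=0),np.median(w[k,2]))
print("tcp gauge",(s["tool_pos"][:2]-q[:2])@R)
E
```

```text
cam [0.06995878 0.01276061 0.14222994]
0 294 [ 0.007 -0.013  0.002] [0.012 0.013 0.01 ]
10 685 [ 0.007 -0.014  0.01 ] [0.012 0.014 0.02 ]
20 837 [ 0.007 -0.014  0.02 ] [0.012 0.014 0.03 ]
30 1053 [-0.012 -0.016  0.03 ] [0.013 0.013 0.04 ]
40 2686 [-0.012 -0.033  0.04 ] [0.015 0.034 0.05 ]
50 7489 [-0.01  -0.041  0.05 ] [0.015 0.041 0.06 ]
60 6696 [-0.008 -0.05   0.06 ] [0.018 0.05  0.07 ]
70 12701 [-0.006 -0.058  0.07 ] [0.019 0.058 0.08 ]
80 12343 [ 0.004 -0.062  0.08 ] [0.019 0.062 0.09 ]
90 1933 [ 0.015 -0.056  0.09 ] [0.021 0.055 0.096]
block [[ 0.00102736 -0.13401092]
 [ 0.02916138 -0.08667664]] 0.0535139843328257
tcp gauge [-0.00209764 -0.1648375 ]
```

```bash
python3 -m inch '[{"fingers":1,"offset":[0.014,0.0025,0],"turn":0},{"fingers":1,"offset":[0.014,0.0025,-0.03],"turn":0},{"fingers":1,"offset":[0.014,0.0025,-0.059],"turn":0},{"fingers":1,"offset":[0.014,0.0025,-0.059],"turn":0}]'
```

```text
time: 3.12
tool_pos: [0.6095, -0.0876, 0.0418]
tcp_rot: [-3.128, -0.283, 0.003]
wrist_force: [-0.2, 0.1, 0.5]
gripper_width: -0.0001
```

```bash
python3 -m inch '[{"fingers":1,"offset":[-0.0018,0.0098,0],"turn":0},{"fingers":1,"offset":[-0.0027,0.0148,0],"turn":0},{"fingers":1,"offset":[-0.0036,0.0197,0],"turn":0},{"fingers":1,"offset":[-0.0045,0.0246,0],"turn":0}]'
python3 -m inch '[{"fingers":1,"offset":[-0.0018,0.0098,0],"turn":0},{"fingers":1,"offset":[-0.0036,0.0197,0],"turn":0},{"fingers":1,"offset":[-0.0054,0.0295,0],"turn":0}]'
```

```text
time: 3.62
tool_pos: [0.6062, -0.0637, 0.0433]
tcp_rot: [3.127, 0.283, 0.003]
wrist_force: [2.3, -6.8, 4.5]
gripper_width: -0.0002
time: 4.0
tool_pos: [0.6008, -0.0343, 0.0433]
tcp_rot: [3.127, 0.282, 0.003]
wrist_force: [1.1, -6.9, 4.5]
gripper_width: -0.0003
```

```bash
python3 -m inch '[{"fingers":1,"offset":[-0.0018,0.0098,0],"turn":0},{"fingers":1,"offset":[-0.0036,0.0197,0],"turn":0},{"fingers":1,"offset":[-0.0054,0.0295,0],"turn":0},{"fingers":1,"offset":[-0.0072,0.0393,0],"turn":0},{"fingers":1,"offset":[-0.0090,0.0492,0],"turn":0}]'
python3 -m inch '[{"fingers":1,"offset":[-0.0009,0.0049,0],"turn":0},{"fingers":1,"offset":[-0.0018,0.0098,0],"turn":0}]'
python3 -m inch '[{"fingers":1,"offset":[-0.0009,0.0049,0],"turn":0},{"fingers":1,"offset":[-0.0018,0.0098,0],"turn":0}]'
```

```text
time: 4.62
tool_pos: [0.5915, 0.0156, 0.0431]
tcp_rot: [3.128, 0.283, 0.002]
wrist_force: [1.1, -2.8, 3.0]
gripper_width: -0.0004
time: 4.88
tool_pos: [0.5902, 0.0226, 0.043]
tcp_rot: [3.125, 0.28, 0.004]
wrist_force: [5.3, -23.5, 4.3]
gripper_width: -0.0001
time: 5.12
tool_pos: [0.588, 0.0344, 0.0428]
tcp_rot: [3.128, 0.282, 0.002]
wrist_force: [2.6, -6.2, 5.8]
gripper_width: 0.0
```

```bash
python3 -m inch '[{"fingers":1,"offset":[-0.0018,0.0098,0],"turn":0},{"fingers":1,"offset":[-0.0036,0.0197,0],"turn":0},{"fingers":1,"offset":[-0.0054,0.0295,0],"turn":0},{"fingers":1,"offset":[-0.0072,0.0393,0],"turn":0}]'
python3 -m inch '[{"fingers":1,"offset":[-0.0009,0.0049,0],"turn":0},{"fingers":1,"offset":[-0.0018,0.0098,0],"turn":0}]'
python3 -m inch '[{"fingers":1,"offset":[-0.0009,0.0049,0],"turn":0},{"fingers":1,"offset":[-0.0018,0.0098,0],"turn":0}]'
```

```text
time: 5.62
tool_pos: [0.5805, 0.0746, 0.0427]
tcp_rot: [3.128, 0.283, 0.001]
wrist_force: [1.6, -1.9, 3.4]
gripper_width: 0.0
time: 5.88
tool_pos: [0.5792, 0.0814, 0.0426]
tcp_rot: [3.125, 0.28, 0.002]
wrist_force: [5.3, -22.1, 3.3]
gripper_width: 0.0004
time: 6.12
tool_pos: [0.5769, 0.0933, 0.0424]
tcp_rot: [3.128, 0.282, 0.001]
wrist_force: [2.2, -5.7, 4.0]
gripper_width: -0.0002
```

```bash
python3 -m inch '[{"fingers":1,"offset":[-0.0015,0.008,0],"turn":0},{"fingers":1,"offset":[-0.003,0.016,0],"turn":0},{"fingers":1,"offset":[-0.0045,0.024,0],"turn":0}]'
python3 -m inch '[{"fingers":1,"offset":[-0.0005,0.003,0],"turn":0}]'
python3 -m inch '[{"fingers":1,"offset":[-0.0005,0.003,0],"turn":0}]'
python3 -m inch '[{"fingers":1,"offset":[-0.0004,0.002,0],"turn":0}]'
```

```text
time: 6.5
tool_pos: [0.5725, 0.1176, 0.0424]
tcp_rot: [3.128, 0.282, 0.001]
wrist_force: [1.8, -6.8, 4.3]
gripper_width: -0.0004
time: 6.62
tool_pos: [0.5718, 0.1211, 0.0424]
tcp_rot: [3.128, 0.284, 0.001]
wrist_force: [2.1, -6.3, 3.6]
gripper_width: 0.0003
time: 6.75
tool_pos: [0.5713, 0.1236, 0.0423]
tcp_rot: [3.128, 0.283, 0.0]
wrist_force: [1.7, -5.5, 3.0]
gripper_width: -0.0003
time: 6.88
tool_pos: [0.5709, 0.1256, 0.0424]
tcp_rot: [3.128, 0.283, 0.0]
wrist_force: [1.6, -5.9, 3.8]
gripper_width: -0.0
```

```bash
for k in 1; do python3 -m inch '[{"fingers":1,"offset":[-0.0004,0.002,0],"turn":0}]'; done
python3 -m inch '[{"fingers":1,"offset":[-0.0004,0.002,0],"turn":0}]'
```

```text
time: 7.0
tool_pos: [0.5706, 0.1276, 0.0424]
tcp_rot: [3.128, 0.283, 0.0]
wrist_force: [1.6, -4.6, 2.7]
gripper_width: 0.0003
time: 7.12
tool_pos: [0.5702, 0.1298, 0.0423]
tcp_rot: [3.128, 0.283, 0.0]
wrist_force: [0.6, -3.3, 2.6]
gripper_width: 0.0
```

```bash
python3 -m inch '[{"fingers":1,"offset":[-0.0002,0.001,0],"turn":0},{"fingers":1,"offset":[-0.0002,0.001,0],"turn":0}]'
python3 -m inch '[{"fingers":1,"offset":[-0.0002,0.001,0],"turn":0},{"fingers":1,"offset":[-0.0002,0.001,0],"turn":0}]'
```

```text
time: 7.38
tool_pos: [0.5696, 0.1315, 0.0422]
tcp_rot: [-3.128, -0.284, 0.001]
wrist_force: [1.1, -1.2, 1.5]
gripper_width: -0.0
time: 7.62
tool_pos: [0.5693, 0.1326, 0.0422]
tcp_rot: [-3.128, -0.284, 0.001]
wrist_force: [-0.5, -0.3, 0.9]
gripper_width: -0.0002
```

```bash
python3 - <<'E'
from h import *
q=np.load("q.npy");a=q[2];R=np.array([[np.cos(a),-np.sin(a)],[np.sin(a),np.cos(a)]])
s=manip.observe();print((s["tool_pos"][:2]-q[:2])@R)
i=manip.camera_info("wrist");im,d=manip.read_camera("wrist");cv2.imwrite("pics/w2.png",im)
vv,uu=np.nonzero(d>0);w=world("wrist",uu,vv,d[vv,uu],i);g=(w[:,:2]-q[:2])@R
k=(g[:,0]>.033)&(g[:,0]<.06)&(w[:,2]>.06)&(w[:,2]<.09)&(abs(g[:,1]-.1)<.05)
print("knob",g[k].min(0),g[k].max(0),np.percentile(w[k,2],[50,90]))
k=(abs(g[:,0]-.095)<.03)&(w[:,2]>.025)&(w[:,2]<.035)&(abs(g[:,1]-.1)<.04)
print("round",k.sum(),g[k].min(0),g[k].max(0),np.median(w[k,2]))
E
```

```text
[0.01156746 0.05921537]
knob [0.03546775 0.08752896] [0.05513426 0.10730122] [0.0731921  0.07408382]
round 7079 [0.07423618 0.08211648] [0.11372917 0.12241634] 0.028531884844865685
```

View pics/w2.png

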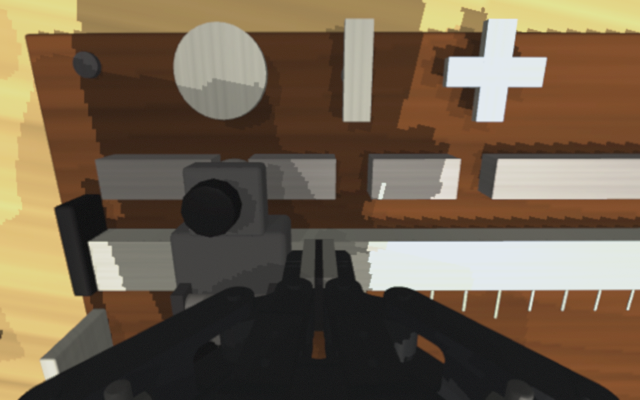

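```bash
python3 -m inch '[{"fingers":1,"offset":[-0.0002,0.001,0],"turn":0},{"fingers":1,"offset":[-0.0002,0.001,0],"turn":0}]'

```

```text
time: 7.92
tool_pos: [0.5692, 0.1335, 0.0422]
tcp_rot: [-3.128, -0.284, 0.0]
wrist_force: [0.1, -0.4, -0.2]
gripper_width: -0.0002
```

```bash
python3 -m inch '[{"fingers":1,"offset":[-0.0002,0.001,0],"turn":0},{"fingers":1,"offset":[-0.0002,0.001,0],"turn":0}]'

```

```text
time: 8.18
tool_pos: [0.5691, 0.1344, 0.0423]
tcp_rot: [-3.129, -0.284, 0.0]
wrist_force: [-0.4, -0.2, -0.0]
gripper_width: -0.0001
```

```bash
python3 -m inch '[{"fingers":1,"offset":[-0.0002,0.001,0],"turn":0},{"fingers":1,"offset":[-0.0002,0.001,0],"turn":0}]'

```

```text
time: 8.43
tool_pos: [0.5689, 0.1354, 0.0423]
tcp_rot: [-3.129, -0.284, 0.0]
wrist_force: [0.3, -0.4, -0.6]
gripper_width: 0.0002
```

```bash
python3 -m inch '[{"fingers":1,"offset":[0.0027,-0.015,0],"turn":0},{"fingers":1,"offset":[0.0036,-0.02,0.04],"turn":0},{"fingers":1,"offset":[0.0036,-0.02,0.08],"turn":0},{"fingers":1,"offset":[-0.02,0,0.1],"turn":0},{"fingers":1,"offset":[-0.05,0.015,0.1],"turn":0},{"fingers":1,"offset":[-0.072,0.025,0.1],"turn":0},{"fingers":1,"offset":[-0.072,0.025,0.1],"turn":0}]'
python3 - <<'E'
from h import *
q=np.load("q.npy");a=q[2];R=np.array([[np.cos(a),-np.sin(a)],[np.sin(a),np.cos(a)]])
s=manip.observe();print("tcp",(s["tool_pos"][:2]-q[:2])@R,s["tool_pos"][2])
i=manip.camera_info("wrist");im,d=manip.read_camera("wrist");cv2.imwrite("pics/w3.png",im)
vv,uu=np.nonzero(d>0);w=world("wrist",uu,vv,d[vv,uu],i);g=(w[:,:2]-q[:2])@R
def rep(n,x0,x1,y0,y1,z0,z1):
    k=(g[:,0]>x0)&(g[:,0]<x1)&(w[:,2]>z0)&(w[:,2]<z1)&(g[:,1]>y0)&(g[:,1]<y1)
    print(n,k.sum(),np.percentile(g[k],[1,99],axis=0).round(4).tolist(),np.percentile(w[k,2],[50,90]))
rep("knob",.033,.06,.05,.15,.067,.09)
rep("block",-.0,.03,.05,.15,.049,.058)
rep("round",.07,.12,.06,.14,.025,.035)
rep("paddle",-.04,.03,.06,.14,.07,.1)
E
```

```text
time: 9.3
tool_pos: [0.4963, 0.1601, 0.1426]
tcp_rot: [-3.128, -0.285, 0.001]
wrist_force: [0.2, -0.8, 0.5]
gripper_width: 0.0
tcp [-0.05530328  0.09942019] 0.14255205762479586
knob 938 [[0.0356, 0.0927], [0.0539, 0.1109]] [0.0703088  0.07120738]
block 3158 [[0.0026, 0.0775], [0.0298, 0.126]] [0.05343347 0.0543391 ]
round 389 [[0.0736, 0.0882], [0.0802, 0.116]] [0.02846929 0.0295117 ]
paddle 1382 [[-0.0226, 0.0873], [-0.0054, 0.1162]] [0.0843929  0.08779201]
```

View pics/w3.png

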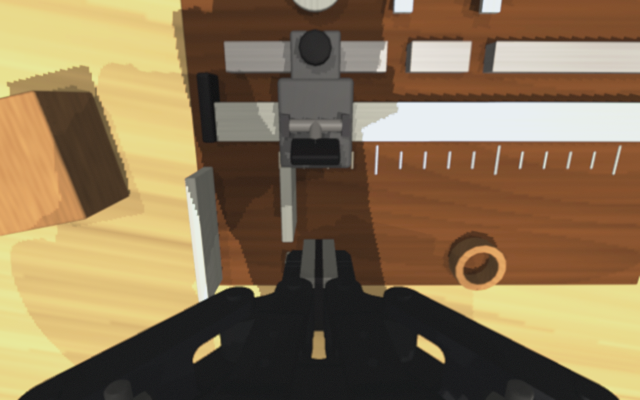

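```bash
python3 -m inch '[{"fingers":1,"offset":[0,0.0025,-0.04],"turn":0},{"fingers":1,"offset":[0,0.0025,-0.0705],"turn":0},{"fingers":1,"offset":[0.01,0.0043,-0.0705],"turn":0},{"fingers":1,"offset":[0.0148,0.0052,-0.0705],"turn":0}]'
python3 -m inch '[{"fingers":1,"offset":[0.0049,0.0009,0],"turn":0},{"fingers":1,"offset":[0.0098,0.0018,0],"turn":0},{"fingers":1,"offset":[0.0148,0.0027,0],"turn":0}]'
python3 -m inch '[{"fingers":1,"offset":[0.0049,0.0009,0],"turn":0},{"fingers":1,"offset":[0.0098,0.0018,0],"turn":0}]'
```

```text
time: 9.85
tool_pos: [0.5134, 0.165, 0.0728]
tcp_rot: [-3.129, -0.282, -0.003]
wrist_force: [-0.4, 0.4, -0.4]
gripper_width: 0.0
time: 10.22
tool_pos: [0.5269, 0.1683, 0.0721]
tcp_rot: [-3.129, -0.284, -0.0]
wrist_force: [-1.6, -0.2, 0.7]
gripper_width: 0.0001
time: 10.48
tool_pos: [0.5365, 0.17, 0.0718]
tcp_rot: [-3.129, -0.284, 0.001]
wrist_force: [-5.1, -0.7, 3.6]
gripper_width: 0.0
```

```bash
python3 -m inch '[{"fingers":1,"offset":[0.003,0.0005,0],"turn":0},{"fingers":1,"offset":[0.0049,0.0009,0],"turn":0}]'
python3 -m inch '[{"fingers":1,"offset":[0.002,0.0004,0],"turn":0},{"fingers":1,"offset":[0.002,0.0004,0],"turn":0}]'
python3 -m inch '[{"fingers":1,"offset":[0.002,0.0004,0],"turn":0},{"fingers":1,"offset":[0.002,0.0004,0],"turn":0}]'
```

```text
time: 10.72
tool_pos: [0.5413, 0.1709, 0.0716]
tcp_rot: [-3.129, -0.284, 0.001]
wrist_force: [-3.0, -1.1, -0.8]
gripper_width: -0.0002
time: 10.98
tool_pos: [0.5432, 0.1712, 0.0716]
tcp_rot: [-3.129, -0.284, 0.0]
wrist_force: [-2.8, -0.3, -1.6]
gripper_width: -0.0003
time: 11.22
tool_pos: [0.5443, 0.1714, 0.0716]
tcp_rot: [3.129, 0.284, -0.004]
wrist_force: [-9.1, -1.9, 2.7]
gripper_width: -0.0004
```

```bash
python3 -m inch '[{"fingers":1,"offset":[0.0015,0.0003,0],"turn":0},{"fingers":1,"offset":[0.0015,0.0003,0],"turn":0}]'
python3 -m inch '[{"fingers":1,"offset":[-0.03,-0.0055,0],"turn":0},{"fingers":1,"offset":[-0.045,-0.008,0.02],"turn":0},{"fingers":1,"offset":[-0.045,-0.008,0.07],"turn":0},{"fingers":1,"offset":[-0.045,-0.008,0.07],"turn":0}]'
python3 - <<'E'
from h import *
q=np.load("q.npy");a=q[2];R=np.array([[np.cos(a),-np.sin(a)],[np.sin(a),np.cos(a)]])
i=manip.camera_info("wrist");im,d=manip.read_camera("wrist");cv2.imwrite("pics/w4.png",im)
vv,uu=np.nonzero(d>0);w=world("wrist",uu,vv,d[vv,uu],i);g=(w[:,:2]-q[:2])@R
def rep(n,x0,x1,y0,y1,z0,z1):
    k=(g[:,0]>x0)&(g[:,0]<x1)&(w[:,2]>z0)&(w[:,2]<z1)&(g[:,1]>y0)&(g[:,1]<y1)
    print(n,k.sum(),np.percentile(g[k],[1,99],axis=0).round(4).tolist(),np.percentile(w[k,2],[50,90]))
rep("knob",.033,.06,.05,.15,.067,.09)
rep("block",-.03,.03,.05,.15,.049,.058)
rep("round",.07,.12,.06,.14,.025,.035)
rep("paddle",-.04,.03,.06,.14,.07,.1)
k=(abs(g[:,0])<.032)&(abs(g[:,1]-.102)<.012)&(w[:,2]>.076)&(w[:,2]<.1)
m=g[k,0];print("lean top-face angle", np.degrees(np.arctan2(m.mean(),w[k,2].mean()-.059)))
E
```

```text
time: 11.48
tool_pos: [0.5446, 0.1715, 0.0714]
tcp_rot: [3.128, 0.284, -0.008]
wrist_force: [-16.4, -4.0, 7.4]
gripper_width: 0.0003
time: 11.98
tool_pos: [0.5036, 0.1644, 0.1449]
tcp_rot: [-3.127, -0.284, -0.01]
wrist_force: [-0.0, 0.2, -0.4]
gripper_width: 0.0001
knob 884 [[0.0357, 0.0929], [0.0539, 0.111]] [0.07038548 0.07127676]
block 4050 [[-0.0295, 0.0772], [0.0298, 0.1263]] [0.05346395 0.05435917]
round 1119 [[0.0744, 0.0841], [0.0897, 0.1199]] [0.02855314 0.02953987]
paddle 1291 [[0.0033, 0.0872], [0.0206, 0.1164]] [0.08530913 0.0878937 ]
lean top-face angle 28.26296514293438
```

View pics/w4.png

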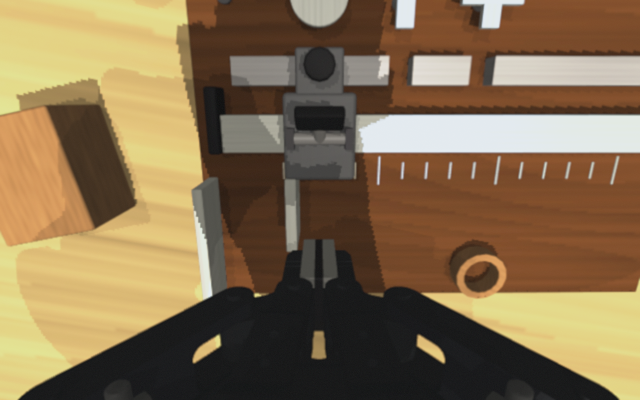

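The wrist view shows the lever over to the far side at (320,118), and the stop still in line with the round plate. I'll measure the lever's lean properly before handing in.

```bash
python3 - <<'E'
from h import *
q=np.load("q.npy");a=q[2];R=np.array([[np.cos(a),-np.sin(a)],[np.sin(a),np.cos(a)]])
i=manip.camera_info("wrist");im,d=manip.read_camera("wrist")
vv,uu=np.nonzero(d>0);w=world("wrist",uu,vv,d[vv,uu],i);g=(w[:,:2]-q[:2])@R
k=(g[:,0]>-.01)&(g[:,0]<.03)&(w[:,2]>.068)&(abs(g[:,1]-.102)<.012)
b=np.arange(-.002,.026,.002)
for x in b:
    m=k&(g[:,0]>=x)&(g[:,0]<x+.002)
    if m.sum():print(round(x*1000+1),m.sum(),(np.median(w[m,2])*1000).round(1))
def f(p,n): pass
from scipy.optimize import least_squares
X=np.c_[g[k,0],w[k,2]-.059]
def res(p):
    L,dx=p;u=np.array([np.sin(L),np.cos(L)]);n=np.array([np.cos(L),-np.sin(L)])
    Y=X-[dx,0];s=Y@u;t=Y@n
    return np.minimum(np.hypot(s-.034,np.maximum(abs(t)-.004,0)),np.hypot(t+.004,np.maximum(s-.034,0)))
for L0 in(.3,.45,.6):
    r=least_squares(res,[L0,0],loss="soft_l1",f_scale=.001);print(r.x,r.cost)
E
```

```text
1 12 68.8
3 32 70.8
5 30 73.9
7 115 77.2
9 147 80.4
11 134 83.7
13 122 86.5
15 168 87.8
17 127 87.3
19 165 86.1
21 42 84.5
[ 0.63261351 -0.00174333] 0.00013083370990289427
[ 0.63261349 -0.00174333] 0.0001308337099028975
[ 0.63261348 -0.00174333] 0.00013083370990290478
```

```bash
python3 - <<'E'
from plant import manip
s=manip.observe();print(s["time"],s["wrist_force"],manip.job_done())
E
```

```text
the job is handed in; nothing more can be done
12.075 [-0.77031383  0.5388691  -0.91989452] None
```

The stop is in the notch marked by the round plate, which is the farthest of the three (+y), and the clamp lever is fully over. I handed the job in at 12.1 s; no verdict is reported.

- **Stop:** I pushed it through the first two notches, where the force peaked at about 22–24 N. I crept into the third until the push force fell to zero and the stop moved ahead of the fingers. The block's centre then measured within about 1 mm of the round plate along the rail. The knob was about 71 mm high, against 75–76 mm at the start, so the pin is down about 4–5 mm.
- **Lever:** I pushed it over until it met the end stop at about 16 N. A fit to the depth picture gave a lean of 0.57–0.63 rad towards +x, which puts it at about 1.2 rad of travel. The stop had not moved afterwards.
- **Other things on the bench:** I touched nothing else that I noticed, and the carton and tape roll looked undisturbed in the last picture. I didn't measure any of the other things again. The fingers were clear, with no contact force, at hand-in.
- **One disagreement:** A first look with the fingers still behind the stop showed the knob 5 mm short of the round plate. That picture was taken before I advanced the fingers further, and the later clear view put the stop and plate in line.

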